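# Check a clutch lever's stop at the parts-store bench

### The job

Check the clutch lever (the long hand lever beside the rubber grip) on the handle clamped in the vice, using only the outside of your fingers: press it in towards the grip until it comes firmly up against its stop, then let it spring all the way back out. Then press it in against the stop once more and finish while still holding it there with a steady, moderate push, so that I can measure the gap left between lever and grip. Do not pinch or hook the lever or strain it, and leave the small throttle arm and the parts and tools lying on the bench as they are.

Things in the scene. Friction and masses are not known exactly. Their poses are not given: they have to be found in the camera images.
- vice: Bench vice, bolted down, with a tiller handle clamped level in its jaws. Origin: on the bench, below the resting clutch lever's blade, not at the vice's middle. +x: the way the lever is pressed in, square to the handle tube; +y: along the tube from the vice to its free end; z up. In this frame the tube's axis is at x = 70 mm, z = 140 mm and the lever's upright pivot pin at x = 36, y = -115 mm.
- vice_jaws (a point): Middle of the vice's jaws on the tube axis (x = 70, y = -240 mm in the vice's frame). Jaws 100 mm wide along y, top 13 mm above this point; the vice reaches 156 mm to -x (screw head, tommy bar up to 8 mm above this point) and 125 mm to +x. Behind it (-y) the tube ends 185 mm away.
- grip_bar (a point): On the tube's axis inside the black rubber grip (32 mm diameter, end flanges 42 mm), level with the lever and opposite its press point; the grip runs from 65 mm before (-y) to 66 mm past this point. The lever's aluminium perch sits round the tube 69 to 123 mm before it, the round throttle case (46 mm diameter, top 34 mm above the tube's axis) 149 mm before it.
- clutch_lever (a joint): Clutch lever angle, rad: 0 sprung fully out (blade leaning 0.303 rad away from the grip), growing as it is pressed in. At the press point the return spring needs about 2.4 N to start and 5 N near the stop. The stop screw is set differently each time and met between 0.22 and 0.32 rad: there the lever goes solid, 12 to 21 mm short of the grip. 10 to 15 N of push seats it well; over 40 N strains it.
- lever_press (a point): Press point on the centre line of the lever's blade, 105 mm from the pivot, 140 mm above the bench. Axes turn with the lever: +x towards the grip (the way to press), +y along the blade to its end, z up. Aluminium blade 9.5 mm thick, 18 mm high, flat from 40 mm before to 20 mm past this point, then kicked outwards to a 21 mm ball end 45 mm past it. Free space below for 100 mm, and above.
- stop_screw: Steel stop screw, 6 mm diameter, level, in the ear of the perch between lever and tube: origin at its domed tip, which the lever's root meets 32 mm from the pivot; its x runs back along the screw towards the tube.
- throttle_tip (a point): Middle of the small black knob (16 mm diameter, 20 mm tall) at the end of the short throttle arm on top of its round case, 46 mm from the upright pivot. The arm stays where it is set; leave it so.
- bush_a: Loose bronze bush standing on end, 54 mm outside diameter, 62 mm tall; origin at the centre of its underside.
- bush_b: Loose bronze bush standing on end, 48 mm outside diameter, 40 mm tall; origin at the centre of its underside.
- liner: Loose steel liner ring, 96 mm outside diameter, 55 mm tall; origin at the centre of its underside.
- caliper: Loose sliding caliper lying flat, 200 mm long along its y, 12 mm high, jaws to its +x; origin at the middle of its beam on the bench.
- spanner: Loose steel spanner lying flat, 150 mm long along its x; lies on the bench under the grip.
- yoke: Loose cast yoke lying on the bench to the left: round socket 56 mm diameter, 50 mm tall, two ears reaching 84 mm along its +x; origin under the socket's centre.
- carton: Loose small carton, 90 x 60 x 55 mm; origin at the centre of its underside.

How it is judged:
By the outcome, as a careful person would: the job done as asked, in the order asked, and still so for the second after the job is handed in, while the arm keeps its last pose, push and grip.
It also fails if it takes over 38 s, if anything falls off the work surface, if the arm or the gripper's body presses on something with over 40 N, if the wrist force passes 120 N, or if a joint passes its speed limit or range.

### The arm

A 6-joint arm with a two-finger parallel gripper is mounted at the origin on the work surface. World frame = base frame: x ahead of the robot, y to its left, z up, the work surface at z = 0. Lengths are in m, angles in rad, forces in N, time in s.
With the tool pointing down it reaches from about 0.35 to 0.725 m from the base axis. Payload 6 kg.
Tool frame: the origin (TCP) lies at the very end of the fingers, on their centre line; the grasp point (between the pads) lies r.tcp_to_grasp behind it (r.tcp_to_grasp is the distance from the TCP to the grasp point, in m); x points along the fingers, y is the direction in which the jaws open and shut, and the axes are right-handed (so a half turn about x gives the same grasp; the last joint's range is limited). The gripper opens to 85 mm and grips with 20 to 120 N. Pads are 22 mm wide; open, the fingers measure 114 mm over their backs; the gripper's body (76 mm by 85 mm) begins 54 mm behind the grasp point. The pads swing forward as they close: fully open they stand 13 mm farther back than shut.
Start: joints at [1.547, 0.04, 0.085, 0, -1.615, -0.334], TCP at [0.21, 0.562, 0.231] pointing down, gripper open.
Joint ranges: [-2.56, 2.56], [-1.29, 2.01], [-1.08, 1.49], [-3.29, 1.98], [-2.81, -0.18], [-2.99, 2.99]. Speed limits (rad/s): [2.57, 2.57, 3.01, 3.14, 3.14, 3.14].

### API

Orientations are given as a unit quaternion [x, y, z, w].
In Python, from station import r, optics gives the robot as it stands.
- The arm moves only by the tool carry_out, never from a script. Its arguments are lists of equal length, an entry for each row: "xyz": the shift along the world's x, y, z in m, a list of three; "rotation": the turn, a rotation vector about the world's x, y, z in degrees, a list of three; "claw": the opening, from 0 (shut) to 1 (fully open). In form: {"xyz": [[x, y, z], ...], "rotation": [[wx, wy, wz], ...], "claw": [claw, ...]}. A call has 1 to 12 rows; each row is the pose to reach, as a shift and turn from the pose commanded when the call began; what a row does not reach only later rows make up. A row lasts 1/8 s, in which the tool goes at most 62.5 mm and 10.7 degrees, less where a joint would pass 70% of its speed; a pose out of reach is approached as far as the arm can. A call with a gripper value outside its range is refused whole. The fingers move at their own pace and stop on an object; "squeeze" is the grip in N (left out, the last holds). Time passes only in rows, so rows that repeat a pose let the fingers close. It gives the time, the measured TCP pose, the force and the opening at its end, in the units of the state.
- r.get_obs(): the state, without advancing time (a new reading comes with each control period).
- optics.get_image(name): name is "scene" or "top"; returns (picture, depth): 480x640x3 uint8, red, green, blue; 480x640 float32, m along the optical axis (not along the pixel's ray), 0 where there is no reading.
- optics.camera_model(name): a dict with "fx", "fy", "cx", "cy" (pixels), "position" and "attitude" of the camera in the world. Camera axes: x right, y up, looking along -z (the intrinsics and any distortion apply to the point x, -y, -z); pixel columns grow to the right and rows downward; lengths in m; the calibration is good to about 2 mm. A picture is of the moment at which its call begins. camera_model takes no time and is no camera call.
- r.hand_in(): hands the job in, once; it reports no verdict.
The state is a dict: "clock": time; "joint_pos": joint angles; "qvel": joint speeds; "tau": joint torques, N m; "tcp_pos": TCP position; "orientation": TCP orientation; "ft_force": force on the tool from outside, world axes, zero at the start; "torque": the same for the moment, N m; "width": finger opening in m.
Only numpy, scipy, OpenCV 4.12 (cv2) and the standard library are available. Lean on these libraries where they do the work, as an engineer would, in place of code of your own. Each camera call takes 0.05 s, during which the arm holds its last target.

## Working session

There is one attempt and no reset: what is moved stays moved. The work goes in short steps, Python scripts to look and compute and a tool call to move; the robot and the scene stay as the last step left them, time stands still between calls to the robot, and variables do not carry over. Pictures are saved under pics/ and viewed, and the job is handed in when it is done.

Besides the shell and the picture viewer there is one more tool, called after "Request:" as name(argument=value, ...) on one line, values as JSON. carry_out: Moves the arm, as the interface text tells. Its arguments: {"type":"object","properties":{"xyz":{"type":"array","items":{"type":"array","items":{"type":"number"}}},"rotation":{"type":"array","items":{"type":"array","items":{"type":"number"}}},"claw":{"type":"array","items":{"type":"number"}},"squeeze":{"type":"number"}},"required":["xyz","rotation","claw"]}

```bash
mkdir -p pics; ls; python3 - <<'E'
from station import r, optics
import cv2, numpy as np
o=r.get_obs(); print(o, r.tcp_to_grasp)
for n in("scene","top"):
    p,d=optics.get_image(n); cv2.imwrite(f"pics/{n}0.png",p[:,:,::-1]); np.save(f"{n}0.npy",d)
    print(n,optics.camera_model(n))
E
```

```text
pics
{'clock': 0.0, 'joint_pos': array([ 1.54670084e+00,  4.07856086e-02,  8.38299797e-02, -4.51150935e-04,
       -1.61552113e+00, -3.33683097e-01]), 'qvel': array([-0.00020492,  0.00037647, -0.00040551,  0.00012435,  0.00135726,
       -0.00023637]), 'tau': array([ 5.17983335e-04, -3.68194520e+01,  3.47411120e+01,  6.93196803e+00,
       -5.37350585e-03, -8.42271746e-07]), 'tcp_pos': array([0.20993825, 0.56172092, 0.23030673]), 'orientation': array([-0.69575786,  0.1264249 ,  0.69588955,  0.12520173]), 'ft_force': array([-0.34717986, -0.00493804, -0.0177092 ]), 'torque': array([0.02092332, 0.04604457, 0.01373738]), 'width': 0.08546785931506802} 0.0187
scene {'fx': 445.96522440342466, 'fy': 445.96522440342466, 'cx': 331.2544456774468, 'cy': 238.51442712156026, 'position': array([1.39032064, 0.13069662, 0.77917777]), 'attitude': array([0.31694768, 0.31327515, 0.62577879, 0.64015916])}
top {'fx': 456.1517563733591, 'fy': 456.1517563733591, 'cx': 322.2433925304909, 'cy': 235.8154061528614, 'position': array([0.41077534, 0.14371397, 1.06168173]), 'attitude': array([ 0.05774285, -0.05486543, -0.69778436,  0.71186553])}
```

View pics/scene0.png

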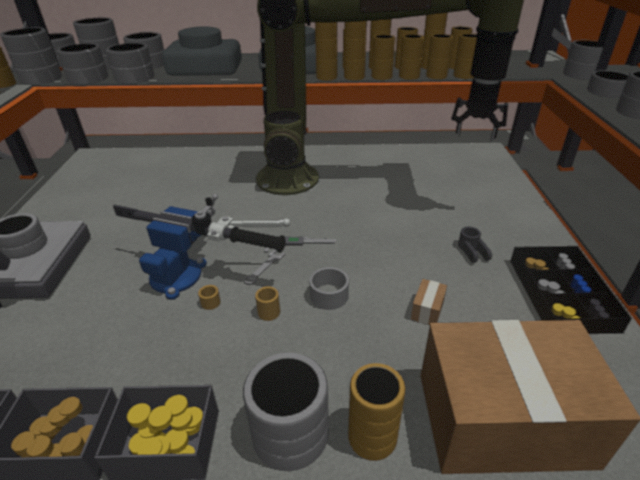

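View pics/top0.png

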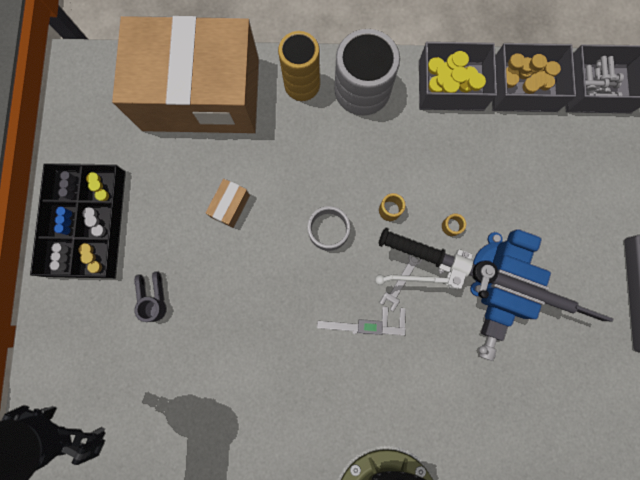

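The top view shows the grip running from about (385,237) to (445,258), the lever from the ball at (380,280) to the perch at (460,270), the vice on the right, and the caliper and spanner below. Next I'll measure these.

```bash
cat > h.py <<'E'
import numpy as np, cv2
from scipy.spatial.transform import Rotation as R
from station import r, optics
def cloud(n,d):
    m=optics.camera_model(n)
    v,u=np.mgrid[0:480,0:640]
    P=np.stack([(u-m['cx'])/m['fx']*d,-(v-m['cy'])/m['fy']*d,-d],-1)
    return P@R.from_quat(m['attitude']).as_matrix().T+m['position']
def proj(n,p):
    m=optics.camera_model(n)
    q=R.from_quat(m['attitude']).as_matrix().T@(np.array(p)-m['position'])
    return m['cx']+m['fx']*q[0]/-q[2], m['cy']-m['fy']*q[1]/-q[2]
E
python3 - <<'E'
from h import *
d=np.load('top0.npy'); P=cloud('top',d)
p=cv2.imread('pics/top0.png')
c=p[210:350,300:500]; cv2.imwrite('pics/crop0.png',cv2.resize(c,None,fx=4,fy=4,interpolation=cv2.INTER_CUBIC))
for (u,v) in [(380,280),(400,280),(420,282),(440,282),(450,279),(395,241),(415,247),(435,255),(460,268),(488,270),(340,326),(390,298)]:
    print(u,v,P[v,u].round(4))
# grip: dark pixels z>.13
Z=P[...,2]
ds=np.load('scene0.npy');Q=cloud('scene',ds)
print(np.median(Z[340:400,300:420]))
for nm,X in(('top',P),('scene',Q)):
    m=(X[...,2]>.10)&(X[...,2]<.2)&(X[...,0]>.25)&(X[...,0]<.7)&(X[...,1]<.1)&(X[...,1]>-.4)
    print(nm,m.sum(),X[m].min(0),X[m].max(0))
E
```

```text
380 280 [0.4703 0.0323 0.1517]
400 280 [ 0.4808 -0.0317  0.0059]
420 282 [ 4.775e-01 -7.890e-02  3.000e-04]
440 282 [ 0.4697 -0.0907  0.1365]
450 279 [ 0.475  -0.1064  0.1533]
395 241 [0.5487 0.0027 0.1557]
415 247 [ 0.5374 -0.0373  0.1555]
435 255 [ 0.5218 -0.0764  0.158 ]
460 268 [ 0.4968 -0.1254  0.1584]
488 270 [ 0.4913 -0.1705  0.1867]
340 326 [0.3738 0.1053 0.0067]
390 298 [ 0.4391 -0.0085  0.0062]
2.6626771689519657e-05
top 7250 [ 0.32899765 -0.39969592  0.1000171 ] [0.58760869 0.04140375 0.19960489]
scene 4246 [ 0.33287421 -0.39981684  0.10000099] [0.58921978 0.04359416 0.1980392 ]
```

View pics/crop0.png

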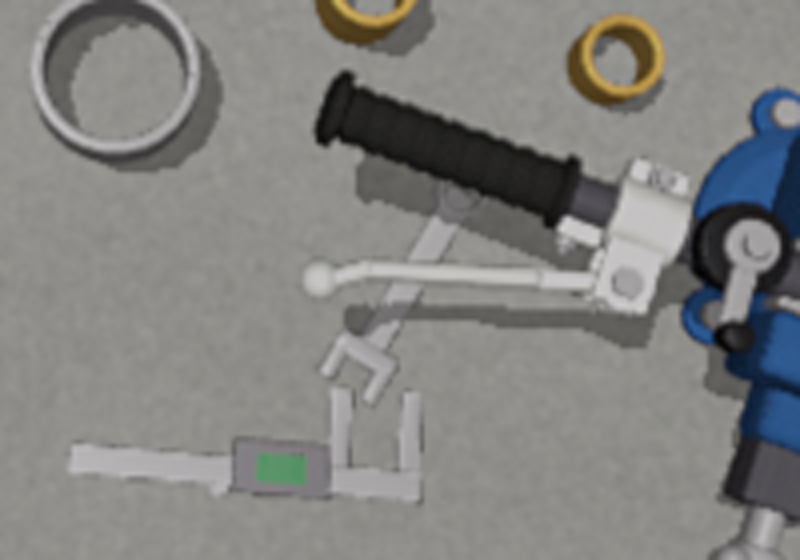

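```bash
python3 - <<'E'
from h import *
P=cloud('top',np.load('top0.npy')); Q=cloud('scene',np.load('scene0.npy'))
u,v=456.7,280.7
print('pivot px',P[281,457])
# grip top ridge: for both clouds fit 3D cylinder axis
from scipy.optimize import least_squares
def sel(X):
    a=X.reshape(-1,3); 
    m=(a[:,2]>.12)&(a[:,2]<.165)
    a=a[m]
    A=np.array([.5487,.0027]);B=np.array([.5218,-.0764]);t=(A-B)/np.linalg.norm(A-B);n=np.array([t[1],-t[0]])
    s=(a[:,:2]-B)@t; w=(a[:,:2]-B)@n
    return a[(s>-.005)&(s<.085)&(abs(w)<.022)]
def fit(a):
    def f(x): # axis through (x0+x1*y, y), z=x2
        dx=(a[:,0]-x[0]-x[1]*a[:,1])/np.hypot(1,x[1]); return np.hypot(dx,a[:,2]-x[2])-.0155
    s=least_squares(f,[.547,.33,.14],loss='soft_l1',f_scale=.002); return s.x,np.median(abs(s.fun))
for nm,X in(('top',P),('scene',Q)):
    a=sel(X); print(nm,len(a),fit(a))
# lever points
for nm,X in(('top',P),('scene',Q)):
    a=X.reshape(-1,3); m=(a[:,2]>.141)&(a[:,2]<.158)&(a[:,0]<.495)&(a[:,0]>.455)&(a[:,1]>-.08)&(a[:,1]<.05); a=a[m]
    print(nm,len(a))
    for y in np.arange(-.08,.05,.01):
        b=a[(a[:,1]>=y)&(a[:,1]<y+.01)]
        if len(b): print(round(y+.005,3),b.mean(0).round(4),b[:,0].min().round(4),b[:,0].max().round(4),len(b))
E
```

```text
pivot px [ 0.47082904 -0.11818098  0.16032619]
top 684 (array([0.5519455 , 0.35640659, 0.14027837]), np.float64(0.000870515682055384))
scene 457 (array([0.54897625, 0.35352947, 0.13812325]), np.float64(0.0009104898154077695))
top 333
-0.075 [ 0.4746 -0.0747  0.1476] 0.4707 0.4788 26
-0.065 [ 0.4746 -0.0655  0.1474] 0.4706 0.4787 20
-0.055 [ 0.476  -0.0557  0.1477] 0.4722 0.4807 25
-0.045 [ 0.4761 -0.0451  0.1489] 0.4719 0.4802 27
-0.035 [ 0.4759 -0.0347  0.1482] 0.472 0.48 26
-0.025 [ 0.4765 -0.025   0.1477] 0.472 0.4818 22
-0.015 [ 0.4775 -0.0153  0.1484] 0.4734 0.4817 25
-0.005 [ 0.4774 -0.0052  0.1476] 0.4734 0.4814 26
0.005 [0.4773 0.0048 0.1474] 0.4732 0.4813 24
0.015 [0.4757 0.015  0.1479] 0.4709 0.481 25
0.025 [0.4724 0.0255 0.1476] 0.4629 0.4808 34
0.035 [0.4718 0.0348 0.1477] 0.4628 0.4809 49
0.045 [0.4717 0.0413 0.1431] 0.4688 0.4746 4
scene 170
-0.075 [ 0.4764 -0.0742  0.1442] 0.4711 0.4813 13
-0.065 [ 0.4774 -0.0648  0.145 ] 0.4737 0.4819 13
-0.055 [ 0.4781 -0.0543  0.145 ] 0.4764 0.4806 11
-0.045 [ 0.4784 -0.0443  0.1453] 0.4738 0.4828 13
-0.035 [ 0.4785 -0.0342  0.1447] 0.4754 0.4819 13
-0.025 [ 0.4789 -0.0246  0.1444] 0.4756 0.4829 14
-0.015 [ 0.4801 -0.0138  0.1454] 0.4753 0.4833 13
-0.005 [ 0.4792 -0.0043  0.1451] 0.4746 0.4827 12
0.005 [0.48   0.0053 0.1446] 0.4773 0.4837 14
0.015 [0.478  0.0154 0.1447] 0.4694 0.4832 16
0.025 [0.4758 0.0258 0.1448] 0.4714 0.4791 15
0.035 [0.4755 0.0352 0.1458] 0.4648 0.4843 19
0.045 [0.4741 0.0419 0.1437] 0.4705 0.4778 4
```

```bash
python3 - <<'E'
from h import *
o=r.get_obs(); M=R.from_quat(o['orientation']).as_matrix(); print(M.round(3)); 
print('jaw yaw',np.degrees(np.arctan2(M[1,1],M[0,1])),'z yaw',np.degrees(np.arctan2(M[1,2],M[0,2])))
# things above z .1 near route
P=cloud('top',np.load('top0.npy'))
t=P[...,2]; m=(t>.16)&(P[...,0]>.3)&(P[...,0]<.65)&(P[...,1]<.2)
print(P[m].min(0),P[m].max(0))
E
```

```text
[[-0.    -0.35  -0.937]
 [-0.002 -0.937  0.35 ]
 [-1.     0.002 -0.   ]]
jaw yaw -110.49796161685462 z yaw 159.50205068322174
[ 0.40852588 -0.39616289  0.16002808] [0.56586721 0.14371397 1.06168173]
```

Request:
carry_out(xyz=[[0.01,-0.03,0],[0.03,-0.08,0],[0.05,-0.13,0],[0.07,-0.18,0],[0.09,-0.23,0],[0.11,-0.28,0],[0.13,-0.33,0],[0.15,-0.38,0],[0.17,-0.43,0],[0.19,-0.48,0],[0.21,-0.53,0],[0.225,-0.57,0]], rotation=[[0,0,0],[0,0,0],[0,0,0],[0,0,0],[0,0,0],[0,0,0],[0,0,0],[0,0,0],[0,0,0],[0,0,0],[0,0,0],[0,0,0]], claw=[0,0,0,0,0,0,0,0,0,0,0,0], squeeze=60)

```text
clock: 1.6
tcp_pos: [0.4353, -0.01, 0.231]
orientation: [-0.696, 0.126, 0.696, 0.126]
ft_force: [0.8, 0.9, 0.4]
width: -0.0003
```

Request:
carry_out(xyz=[[-0.002,-0.01,-0.03],[-0.002,-0.01,-0.07],[-0.002,-0.01,-0.1],[-0.002,-0.01,-0.113],[-0.002,-0.01,-0.113]], rotation=[[0,0,0],[0,0,0],[0,0,0],[0,0,0],[0,0,0]], claw=[0,0,0,0,0])

```text
clock: 2.22
tcp_pos: [0.4329, -0.0181, 0.118]
orientation: [-0.696, 0.126, 0.696, 0.126]
ft_force: [-0.3, -0.1, -0.0]
width: 0.0002
```

```bash
cat > look.py <<'E'
import sys
from h import *
k=sys.argv[1]
a,d=optics.get_image('top'); np.save(f'top{k}.npy',d)
b,e=optics.get_image('scene'); np.save(f'scene{k}.npy',e)
A=cv2.resize(a[200:350,320:500],(480,400),interpolation=cv2.INTER_CUBIC)
B=cv2.resize(b[170:320,180:360],(480,400),interpolation=cv2.INTER_CUBIC)
c=np.hstack([A[:,:400],B[:,:400]]); cv2.imwrite(f'pics/look{k}.png',c[:,:,::-1])
o=r.get_obs();print(o['clock'],o['tcp_pos'].round(4),o['ft_force'].round(2))
E
python3 look.py 1
```

```text
2.325 [ 0.4337 -0.0179  0.1197] [ 0.74 -0.21 -0.3 ]
```

View pics/look1.png

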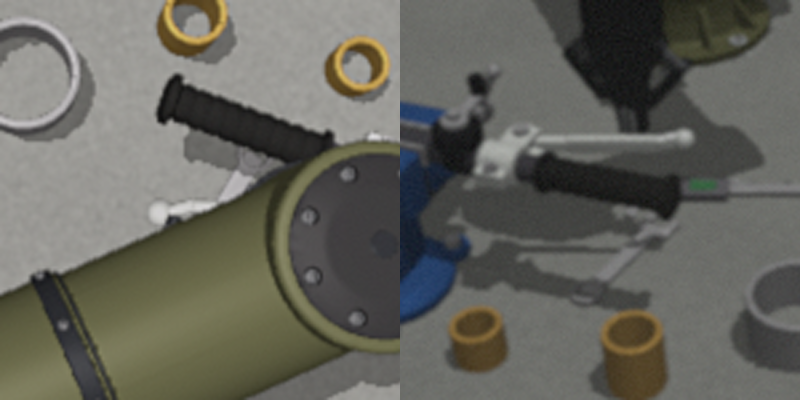

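The scene view (right half) shows the shut fingers behind the lever blade, at about (630,115), clear of everything. The grip and bushes haven't moved. Next I'll advance along the press direction.

Request:
carry_out(xyz=[[0.006,-0.001,0],[0.012,-0.002,0],[0.017,-0.003,0],[0.021,-0.0035,0],[0.024,-0.004,0],[0.027,-0.0045,0],[0.03,-0.005,0],[0.033,-0.0055,0],[0.036,-0.006,0],[0.036,-0.006,0]], rotation=[[0,0,0],[0,0,0],[0,0,0],[0,0,0],[0,0,0],[0,0,0],[0,0,0],[0,0,0],[0,0,0],[0,0,0]], claw=[0,0,0,0,0,0,0,0,0,0])

```text
clock: 3.58
tcp_pos: [0.4691, -0.0238, 0.1181]
orientation: [-0.696, 0.126, 0.696, 0.126]
ft_force: [-3.2, 4.1, 0.2]
width: -0.0
```

```bash
python3 look.py 2
```

```text
3.675 [ 0.469  -0.0238  0.1181] [-3.35  3.57  0.42]
```

View pics/look2.png

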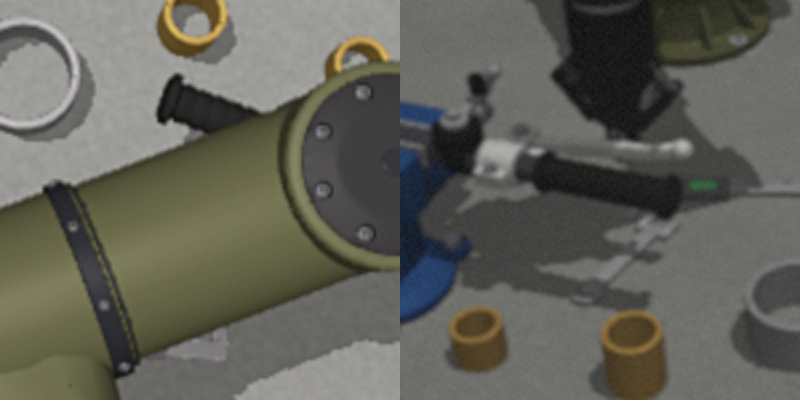

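The tool is on the lever. There is some sideways friction (+y), so I'll ease off in y as I go on.

Request:
carry_out(xyz=[[0.002,0.001,0],[0.004,0.001,0],[0.006,0.001,0],[0.006,0.001,0]], rotation=[[0,0,0],[0,0,0],[0,0,0],[0,0,0]], claw=[0,0,0,0])

```text
clock: 4.18
tcp_pos: [0.4748, -0.0239, 0.1181]
orientation: [-0.695, 0.127, 0.696, 0.125]
ft_force: [-4.0, -2.9, -0.0]
width: -0.0001
```

Request:
carry_out(xyz=[[0.001,-0.0005,0],[0.002,-0.001,0],[0.003,-0.0015,0],[0.003,-0.0015,0]], rotation=[[0,0,0],[0,0,0],[0,0,0],[0,0,0]], claw=[0,0,0,0])

```text
clock: 4.68
tcp_pos: [0.478, -0.0246, 0.1181]
orientation: [-0.696, 0.126, 0.696, 0.126]
ft_force: [-5.1, -1.1, -0.6]
width: -0.0001
```

Request:
carry_out(xyz=[[0.001,-0.0002,0],[0.002,-0.0004,0],[0.002,-0.0004,0]], rotation=[[0,0,0],[0,0,0],[0,0,0]], claw=[0,0,0])

```text
clock: 5.05
tcp_pos: [0.4799, -0.025, 0.1181]
orientation: [-0.696, 0.126, 0.696, 0.126]
ft_force: [-4.8, -0.6, -0.2]
width: -0.0002
```

Request:
carry_out(xyz=[[0.001,-0.0002,0],[0.001,-0.0002,0]], rotation=[[0,0,0],[0,0,0]], claw=[0,0])

```text
clock: 5.3
tcp_pos: [0.4809, -0.0252, 0.1181]
orientation: [-0.696, 0.126, 0.696, 0.126]
ft_force: [-5.4, -0.7, 0.1]
width: -0.0002
```

Request:
carry_out(xyz=[[0.001,-0.0003,0],[0.001,-0.0003,0]], rotation=[[0,0,0],[0,0,0]], claw=[0,0])

```text
clock: 5.55
tcp_pos: [0.4819, -0.0254, 0.1181]
orientation: [-0.696, 0.126, 0.696, 0.126]
ft_force: [-5.9, -1.0, -0.1]
width: 0.0001
```

Request:
carry_out(xyz=[[0.001,-0.0003,0],[0.001,-0.0003,0]], rotation=[[0,0,0],[0,0,0]], claw=[0,0])

```text
clock: 5.8
tcp_pos: [0.4829, -0.0257, 0.1181]
orientation: [-0.696, 0.126, 0.696, 0.126]
ft_force: [-4.7, -0.2, -0.9]
width: 0.0001
```

Request:
carry_out(xyz=[[0.001,-0.0003,0],[0.001,-0.0003,0]], rotation=[[0,0,0],[0,0,0]], claw=[0,0])

```text
clock: 6.05
tcp_pos: [0.4838, -0.0259, 0.1181]
orientation: [-0.696, 0.126, 0.696, 0.126]
ft_force: [-6.3, -0.1, -0.7]
width: -0.0002
```

Request:
carry_out(xyz=[[0.001,-0.0003,0],[0.001,-0.0003,0]], rotation=[[0,0,0],[0,0,0]], claw=[0,0])

```text
clock: 6.3
tcp_pos: [0.4847, -0.0262, 0.1181]
orientation: [-0.695, 0.126, 0.696, 0.126]
ft_force: [-6.3, 0.9, 0.6]
width: 0.0003
```

Request:
carry_out(xyz=[[0.001,-0.0003,0],[0.001,-0.0003,0]], rotation=[[0,0,0],[0,0,0]], claw=[0,0])

```text
clock: 6.55
tcp_pos: [0.4854, -0.0264, 0.118]
orientation: [-0.695, 0.126, 0.696, 0.126]
ft_force: [-9.3, 1.1, 0.9]
width: 0.0001
```

```bash
python3 look.py 3
```

```text
6.65 [ 0.4854 -0.0264  0.118 ] [-8.9   1.26  1.64]
```

View pics/look3.png

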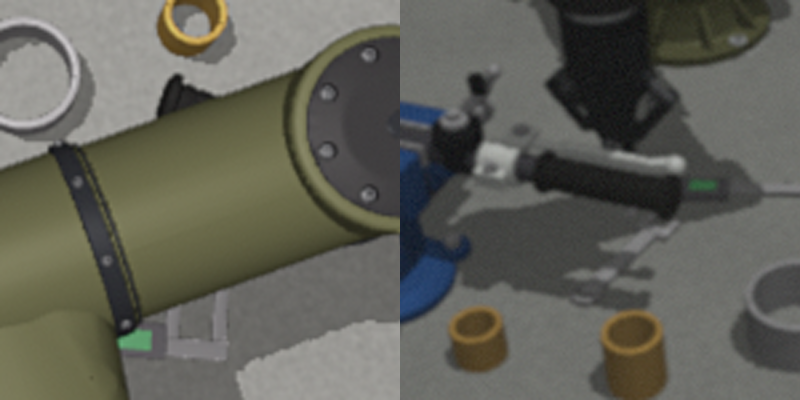

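The force now climbs as the TCP stalls, so the lever is meeting its stop. I'll seat it at 12–14 N.

Request:
carry_out(xyz=[[0.001,-0.0003,0],[0.001,-0.0003,0]], rotation=[[0,0,0],[0,0,0]], claw=[0,0])

```text
clock: 6.9
tcp_pos: [0.4861, -0.0266, 0.118]
orientation: [-0.695, 0.126, 0.697, 0.126]
ft_force: [-10.9, 1.7, 3.3]
width: -0.0001
```

Request:
carry_out(xyz=[[0.0005,-0.0001,0],[0.0005,-0.0001,0]], rotation=[[0,0,0],[0,0,0]], claw=[0,0])

```text
clock: 7.15
tcp_pos: [0.4864, -0.0267, 0.118]
orientation: [-0.695, 0.126, 0.697, 0.126]
ft_force: [-12.2, 2.8, 2.2]
width: 0.0001
```

Request:
carry_out(xyz=[[0.001,-0.0002,0],[0.001,-0.0002,0],[0.001,-0.0002,0]], rotation=[[0,0,0],[0,0,0],[0,0,0]], claw=[0,0,0])

```text
clock: 7.52
tcp_pos: [0.487, -0.0268, 0.118]
orientation: [-0.694, 0.126, 0.697, 0.126]
ft_force: [-13.1, 2.6, 3.9]
width: 0.0002
```

```bash
python3 - <<'E'
from h import *
Q=cloud('scene',np.load('scene3.npy')); Q0=cloud('scene',np.load('scene0.npy'))
# lever tip/ball & blade in stage 3
for y0 in np.arange(-.03,.05,.01):
  a=Q.reshape(-1,3); b=a[(a[:,1]>=y0)&(a[:,1]<y0+.01)&(a[:,2]>.136)&(a[:,2]<.153)&(a[:,0]>.47)&(a[:,0]<.525)]
  if len(b): print(round(y0+.005,3),b.mean(0).round(4),len(b))
a,d=optics.get_image('scene'); o=r.get_obs(); print(o['clock'],o['tcp_pos'].round(4),o['ft_force'].round(2))
cv2.imwrite('pics/z4.png',cv2.resize(a[210:290,210:310],(800,600),interpolation=cv2.INTER_CUBIC)[:,:,::-1]); np.save('scene4.npy',d)
E
```

```text
-0.025 [ 0.502  -0.0245  0.1452] 34
-0.015 [ 0.5005 -0.0144  0.1443] 37
-0.005 [ 0.5127 -0.0045  0.1427] 24
0.005 [0.5151 0.0053 0.1435] 20
0.015 [0.5158 0.0154 0.1435] 22
0.025 [0.5186 0.0259 0.1449] 26
0.035 [0.518  0.0335 0.1429] 17
7.575 [ 0.487  -0.0268  0.118 ] [-13.33   2.31   3.97]
```

View pics/z4.png

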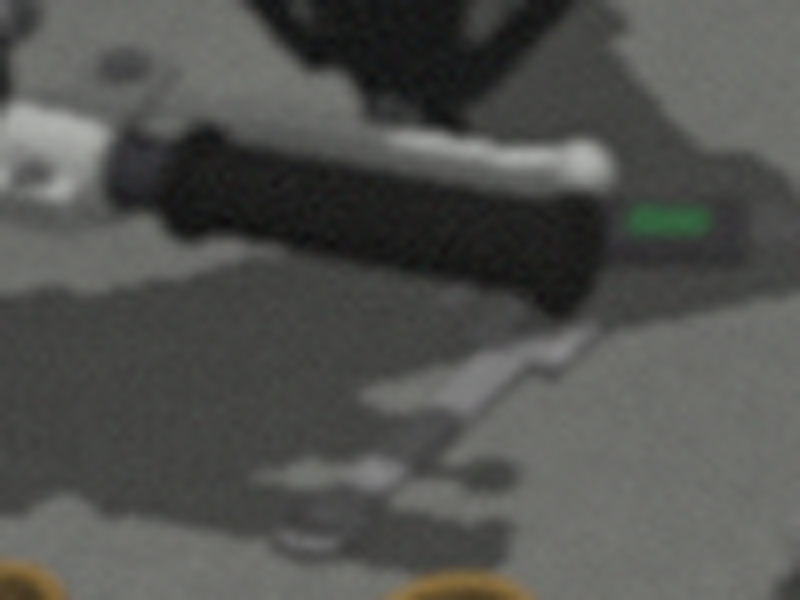

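```bash
python3 - <<'E'
from h import *
for k in '34':
  a=cloud('scene',np.load(f'scene{k}.npy')).reshape(-1,3)
  b=a[(a[:,1]>=.015)&(a[:,1]<.05)&(a[:,2]>.136)&(a[:,2]<.158)&(a[:,0]>.47)&(a[:,0]<.53)]
  c=a[(a[:,1]>=0)&(a[:,1]<.02)&(a[:,2]>.136)&(a[:,2]<.153)&(a[:,0]>.47)&(a[:,0]<.53)]
  print(k,len(b),b.mean(0).round(4),c.mean(0).round(4))
E
```

```text
3 53 [0.5179 0.0269 0.144 ] [0.5155 0.0106 0.1435]
4 49 [0.5205 0.027  0.1443] [0.5183 0.0102 0.1426]
```

```bash
python3 - <<'E'
from h import *
a,d=optics.get_image('scene'); o=r.get_obs(); print(o['clock'],o['tcp_pos'].round(4),o['ft_force'].round(2))
np.save('scene5.npy',d)
A=cv2.imread('pics/look3.png')[:,400:]  # scale 2.667 from crop 180,170
s=400/150
B=cv2.resize(a[170:320,180:360],(480,400),interpolation=cv2.INTER_CUBIC)[:,:400,::-1].copy()
for nm,(x0,y0,x1,y1) in dict(ball=(655,145,700,180),grip=(600,170,690,220),perch=(475,135,520,180)).items():
  x0-=400;x1-=400
  T=A[y0:y1,x0:x1]; S=B[y0-12:y1+12,x0-12:x1+12]
  m=cv2.matchTemplate(S,T,cv2.TM_CCOEFF_NORMED); _,v,_,l=cv2.minMaxLoc(m); print(nm,v,(l[0]-12)/s,(l[1]-12)/s)
m=optics.camera_model('scene')
print(proj('scene',[.518,.027,.14]),proj('scene',[.5205,.027,.14]))
E
```

```text
7.625 [ 0.487  -0.0268  0.118 ] [-13.6    3.41   4.03]
ball 0.9923881888389587 -0.375 0.375
grip 0.9851015210151672 0.0 0.0
perch 0.9882509708404541 0.0 0.375
(np.float64(282.20854591009015), np.float64(232.7161703912709)) (np.float64(282.1390138515371), np.float64(233.32880653624963))
```

Request:
carry_out(xyz=[[0.001,-0.0002,0],[0.001,-0.0002,0],[0.001,-0.0002,0]], rotation=[[0,0,0],[0,0,0],[0,0,0]], claw=[0,0,0])

```text
clock: 8.0
tcp_pos: [0.4875, -0.027, 0.118]
orientation: [-0.694, 0.126, 0.698, 0.126]
ft_force: [-16.6, 3.1, 5.7]
width: 0.0003
```

```bash
python3 - <<'E'
from h import *
print(r.get_obs()['torque'], r.get_obs()['joint_pos'])
E
```

```text
[1.157087   5.16041617 0.02225553] [ 0.35717055 -0.24531003 -0.38471912 -0.0021332  -1.4359099   0.85655076]
```

The push is 16.6 N and the TCP has almost stalled, against only about 5 N from the spring, so the lever is firmly seated. Now I'll let it spring back out fully.

Request:
carry_out(xyz=[[-0.003,0.0006,0],[-0.008,0.0015,0],[-0.014,0.0025,0],[-0.02,0.0035,0],[-0.026,0.004,0],[-0.032,0.005,0],[-0.04,0.006,0],[-0.048,0.007,0],[-0.056,0.008,0],[-0.056,0.008,0],[-0.056,0.008,0],[-0.056,0.008,0]], rotation=[[0,0,0],[0,0,0],[0,0,0],[0,0,0],[0,0,0],[0,0,0],[0,0,0],[0,0,0],[0,0,0],[0,0,0],[0,0,0],[0,0,0]], claw=[0,0,0,0,0,0,0,0,0,0,0,0])

```text
clock: 9.5
tcp_pos: [0.4337, -0.0194, 0.1182]
orientation: [-0.696, 0.126, 0.696, 0.126]
ft_force: [-0.1, 1.3, -0.3]
width: 0.0003
```

```bash
python3 look.py 6; python3 - <<'E'
from h import *
for k in ('0','6'):
  a=cloud('scene',np.load(f'scene{k}.npy')).reshape(-1,3)
  b=a[(a[:,1]>=.0)&(a[:,1]<.05)&(a[:,2]>.136)&(a[:,2]<.158)&(a[:,0]>.455)&(a[:,0]<.53-.03)]
  print(k,len(b),b.mean(0).round(4))
E
```

```text
9.6 [ 0.4337 -0.0194  0.1181] [-0.12  0.96  0.01]
0 96 [0.4776 0.0236 0.1431]
6 97 [0.4778 0.0234 0.1431]
```

View pics/look6.png

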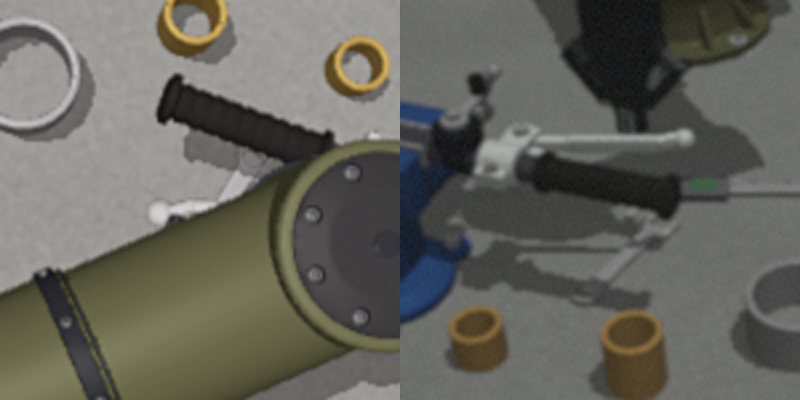

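The lever is fully out again. The ball is back at (685,138), and the mean blade position is within 0.2 mm of the start. Second press:

Request:
carry_out(xyz=[[0.01,0,0],[0.018,0,0],[0.022,-0.0005,0],[0.026,-0.001,0],[0.03,-0.0015,0],[0.034,-0.0025,0],[0.038,-0.0035,0],[0.042,-0.0045,0],[0.045,-0.0055,0],[0.048,-0.0065,0],[0.05,-0.007,0],[0.05,-0.007,0]], rotation=[[0,0,0],[0,0,0],[0,0,0],[0,0,0],[0,0,0],[0,0,0],[0,0,0],[0,0,0],[0,0,0],[0,0,0],[0,0,0],[0,0,0]], claw=[0,0,0,0,0,0,0,0,0,0,0,0])

```text
clock: 11.1
tcp_pos: [0.4836, -0.0258, 0.1181]
orientation: [-0.696, 0.125, 0.696, 0.126]
ft_force: [-4.2, 6.1, 1.3]
width: -0.0001
```

Request:
carry_out(xyz=[[0.001,-0.0002,0],[0.002,-0.0004,0],[0.003,-0.0006,0],[0.004,-0.0008,0],[0.004,-0.0008,0],[0.004,-0.0008,0]], rotation=[[0,0,0],[0,0,0],[0,0,0],[0,0,0],[0,0,0],[0,0,0]], claw=[0,0,0,0,0,0])

```text
clock: 11.85
tcp_pos: [0.4865, -0.0265, 0.1181]
orientation: [-0.695, 0.125, 0.697, 0.126]
ft_force: [-10.0, 7.0, 4.0]
width: 0.0002
```

Request:
carry_out(xyz=[[0.0007,0.0003,0],[0.0013,0.0005,0],[0.0013,0.0005,0],[0.0013,0.0005,0]], rotation=[[0,0,0],[0,0,0],[0,0,0],[0,0,0]], claw=[0,0,0,0])

```text
clock: 12.35
tcp_pos: [0.4871, -0.0267, 0.118]
orientation: [-0.694, 0.126, 0.697, 0.125]
ft_force: [-13.2, 3.8, 5.2]
width: 0.0
```

```bash
python3 look.py 7; python3 -c "
from h import *
n=np.array([.95,-.31,0])
for i in range(3): o=r.get_obs(); print(o['ft_force']@-n, o['torque'].round(2)); optics.get_image('top')"
```

```text
12.45 [ 0.4871 -0.0267  0.118 ] [-12.92   5.27   5.87]
13.906563016274921 [1.57 4.11 0.03]
14.153362136814563 [1.61 4.14 0.03]
14.246886550648409 [1.63 4.12 0.05]
```

View pics/look7.png

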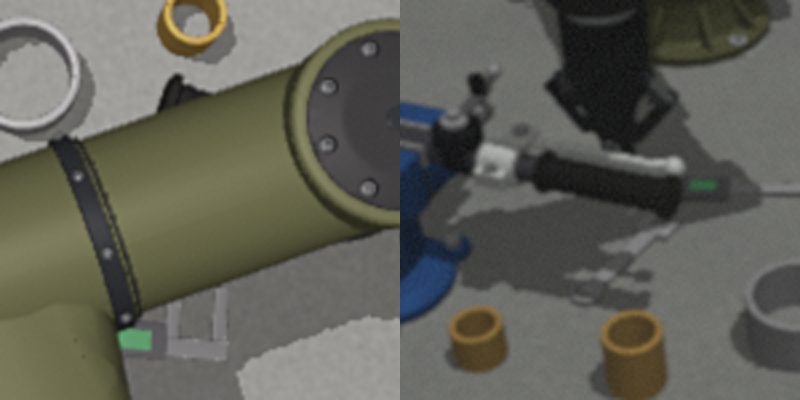

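The picture shows the lever held in, with its ball at about (680,163). The grip, throttle arm and loose parts look unmoved. The push is steady at about 14 N normal to the lever, so I'll hand in.

```bash
python3 -c "
from station import r
r.hand_in(); o=r.get_obs(); print(o['clock'],o['tcp_pos'],o['ft_force'])"
```

```text
the job is handed in; nothing more can be done
the job is handed in; nothing more can be done
```

I pressed the clutch lever in against its stop, let it spring all the way out, then pressed it in again. I handed in while still holding it there, at about 13 s on the clock. I used only the outer sides of the shut fingers.

- **First press:** the push rose from about 5–6 N of spring to 16.6 N as the lever came up against the stop. I estimate the stop at about 0.27–0.29 rad.
- **Release:** the fingers were clear, and the lever's mean position in the camera was within 0.2 mm of where it started.
- **Second press and hold:** the last readings before handing in showed a steady push of about 14 N square to the lever, with the tool at the same place as on the first press (within about 0.1 mm at about the same push). No force reading was possible after handing in.

**Not fully settled:**
- **Soft stop:** the stop did not feel perfectly hard. The tool crept about 0.5 mm for the last 3 N. A camera check of whether the lever itself was still moving was inconclusive: the depth data suggested about 2.6 mm, the picture comparison 1.5 mm at most. I judged it seated from the sharp rise in force.
- **Sideways force:** I also saw a few newtons of friction along and up the lever while holding.
- **Other parts:** the throttle arm, bushes, liner and spanner looked unmoved in the last pictures. The arm hid part of the caliper, and I did not measure any of them.

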